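Finger-test the yellow spring ejector on the mould

TASK

Check that the yellow-capped spring ejector on the red mould moves freely: with your fingertips press its cap gently down to about halfway, hold it there for about a second, then let it spring back and withdraw. Do not press it right down to its stop and do not lift or shift the cartridge. Leave the blue, green and white ejectors and the loose things on the bench alone.

Things in the scene. Friction and masses are not known exactly. Their poses are not given: they have to be found in the camera images.
- mould: Red steel mould half lying flat on the bench, fixed: 250 x 350 x 45 mm (x, y, z), with a low dark 290 x 300 x 18 mm flange round its foot and two long ink-marked cavities (flush) along x in its middle. Origin: centre of the underside; its flat top, on which the cartridges stand, is 45 mm up.
- yellow_cartridge: Spring ejector cartridge with the yellow cap, standing loose and upright on the mould: round steel body 48 mm in diameter and 32 mm high, a dark collar 30 mm across and 6 mm high on it, then a thin stem carrying a yellow cap 25 mm in diameter and 8 mm thick. Total height 65 mm; about 0.5 kg. Origin: centre of the underside, z up. The nearest neighbours' centres are at least 75 mm apart.
- blue_cartridge: Spring ejector cartridge with the blue cap, standing loose and upright on the mould: round steel body 48 mm in diameter and 32 mm high, a dark collar 30 mm across and 6 mm high on it, then a thin stem carrying a blue cap 25 mm in diameter and 8 mm thick. Total height 65 mm; about 0.5 kg. Origin: centre of the underside, z up. The nearest neighbours' centres are at least 75 mm apart.
- green_cartridge: Spring ejector cartridge with the green cap, standing loose and upright on the mould: round steel body 48 mm in diameter and 32 mm high, a dark collar 30 mm across and 6 mm high on it, then a thin stem carrying a green cap 25 mm in diameter and 8 mm thick. Total height 65 mm; about 0.5 kg. Origin: centre of the underside, z up. The nearest neighbours' centres are at least 75 mm apart.
- white_cartridge: Spring ejector cartridge with the white cap, standing loose and upright on the mould: round steel body 48 mm in diameter and 32 mm high, a dark collar 30 mm across and 6 mm high on it, then a thin stem carrying a white cap 25 mm in diameter and 8 mm thick. Total height 65 mm; about 0.5 kg. Origin: centre of the underside, z up. The nearest neighbours' centres are at least 75 mm apart.
- yellow_pin (a joint): Travel of the yellow cap into its cartridge, in m: 0 = fully up, grows as it is pressed straight down, 0.016 = bottomed on its stop. A spring returns it: about 1.8 N to start it moving, plus 0.6 N per mm (about 7 N halfway, 11 N at the stop).
- blue_pin (a joint): Travel of the blue cap into its cartridge, in m: 0 = fully up, grows as it is pressed straight down, 0.016 = bottomed on its stop. A spring returns it: about 1.8 N to start it moving, plus 0.6 N per mm (about 7 N halfway, 11 N at the stop).
- green_pin (a joint): Travel of the green cap into its cartridge, in m: 0 = fully up, grows as it is pressed straight down, 0.016 = bottomed on its stop. A spring returns it: about 1.8 N to start it moving, plus 0.6 N per mm (about 7 N halfway, 11 N at the stop).
- white_pin (a joint): Travel of the white cap into its cartridge, in m: 0 = fully up, grows as it is pressed straight down, 0.016 = bottomed on its stop. A spring returns it: about 1.8 N to start it moving, plus 0.6 N per mm (about 7 N halfway, 11 N at the stop).
- yellow_top (a point): Centre of the flat upper face of the yellow cap, about 110 mm above the bench when up; moves down with the cap.
- ink_jar: Closed jar of pink-red marking ink with white cap, 68 mm in diameter, 120 mm high, loose on the bench to the left of the mould. Origin: centre of the underside.
- screwdriver: Screwdriver with orange handle, 200 mm long, lying loose on the bench to the right of the mould.
- brush: Small brush with dark wooden handle, 180 mm long, lying loose on the bench to the left of the mould.
- marker: White marker pen with blue cap, 132 mm long, lying loose on the bench to the right of the mould.
Not all that is in view belongs to the job. Leave any brown or turquoise look-alike of the blue_cartridge alone.

How it is judged:
By the outcome, as a careful person would: the job done as asked, in the order asked, and still so for the second after the job is handed in, with the robot touching nothing.
It also fails if it takes over 29 s, if anything falls off the work surface, if the arm or the gripper's body presses on something with over 40 N, if the wrist force passes 120 N, or if a joint passes its speed limit or range.

ROBOT

A 6-joint arm with a two-finger parallel gripper is mounted at the origin on the work surface. World frame = base frame: x ahead of the robot, y to its left, z up, the work surface at z = 0. Lengths are in m, angles in degrees, forces in N, time in s.
With the tool pointing down it reaches from about 0.4 to 0.825 m from the base axis. Payload 7 kg.
Tool frame: the origin (TCP) lies at the centre of the arm's flange, where the gripper is bolted on; the fingertips stand 178 mm ahead of it and the grasp point (between the pads) lies 159 mm ahead of it (ctrl.hold_point_z is the distance from the TCP to the grasp point, in m); z points along the fingers, y is the line along which they close (so a half turn about z gives the same grasp; the last joint's range is limited). The gripper opens to 88 mm and grips with 3 to 60 N. Pads are 19 mm wide; open, the fingers measure 130 mm over their backs; the gripper's body (78 mm by 193 mm) begins 47 mm behind the grasp point.
Start: joints at [83.256, 20.546, 0.682, 0, -70.136, -16.507], TCP at [0.266, 0.62, 0.405] pointing down, gripper open.
Joint ranges: [-176.03, 176.03], [-82.01, 121.73], [-58.28, 71.71], [-173.87, 95.51], [-174.79, -0.11], [-173.66, 173.66]. Speed limits (degrees/s): [136.94, 136.94, 172.46, 180, 180, 180].

INTERFACE

Orientations are given as [roll, pitch, yaw] about the fixed x, y, z axes, in that order (R = Rz(yaw) Ry(pitch) Rx(roll)).
In Python, from plant import ctrl gives the robot as it stands.
- The arm moves only by the shell command python3 -m inch 'ROWS'. ROWS is JSON, one flat list of numbers, 7 for each row, row after row: the closure, from 0 (fully open) to 1 (shut), then the shift along the tool's x, y, z in mm, then the turn, a rotation vector about the tool's x, y, z in degrees. In form: [hand, x, y, z, wx, wy, wz, hand, x, y, z, wx, wy, wz, ...]. A call has 1 to 5 rows; each row is the pose to reach, as a shift and turn from the pose commanded when the call began, along the tool's axes at that moment; what a row does not reach only later rows make up. A row lasts 1/10 s, in which the tool goes at most 50 mm and 8.59 degrees, less where a joint would pass 70% of its speed; a pose out of reach is approached as far as the arm can. A call with a gripper value outside its range is refused whole. The fingers move at their own pace and stop on an object; the grip force is fixed at half the most. Time passes only in rows, so rows that repeat a pose let the fingers close. It gives the time, the measured TCP pose, the force, the opening and the grip force at its end, in the units of the state.
- ctrl.get_obs(): the state, without advancing time (a new reading comes with each control period).
- ctrl.snapshot(name): name is "scene" or "side" or "wrist"; returns a dict with "frame" (420x560x3 uint8, red, green, blue), "K" (3x3 intrinsics, pixels), "R" (3x3) and "t" (3): a world point X has camera coordinates R X + t. Camera axes: x right, y down, z forward; pixel columns grow to the right and rows downward; lengths in m; the calibration is good to about 2 mm. The wrist camera is an equidistant fisheye: a pixel r from the principal point sees the ray r / f radians off the axis. A picture is of the moment at which its call begins. There is no depth.
- ctrl.close_job(): hands the job in; it is judged then, once.
Trained networks look in a picture, given as the dict that the camera call returned (one of the last four; its "shot" number tells which), for a name from the list of things; names that differ only in an ending like _2 or _b are one class to them, and where a whole thing is asked for, a point or a joint stands for the part that bears it (a point fixed in the world has none). Each returns a list of dicts, best first, with "p" (0 to 1); they miss things now and then, are a little off and sometimes report something else, mostly with a low value. They report only what shows in the picture. A call takes as long as a camera call. They do not tell look-alikes from the thing itself.
- ctrl.recognise(picture, thing): "location" ([x, y, z] in m, in world coordinates, good to about 4 mm: the middle of the surface that is visible of it).
- ctrl.trace(picture, thing): "pixels" (420x560 bool, what is visible of it).
- ctrl.mark_of(picture, thing): "location" ([x, y, z] in m, in world coordinates, good to about 4 mm: a listed point, or the origin of a listed thing).
The state is a dict: "clock": time; "joint_pos": joint angles; "qvel": joint speeds; "tau": joint torques, N m; "tool_pos": TCP position; "orientation": TCP orientation; "force": force on the tool from outside, world axes, zero at the start; "moment": the same for the moment, N m; "opening": finger opening in m; "gripper_force": force on a finger pad.
Only numpy, scipy, OpenCV 4.12 (cv2) and the standard library are available. Lean on these libraries where they do the work, as an engineer would, in place of code of your own. Each camera call takes 0.05 s, during which the arm holds its last target. There are 200 camera calls.

## Working session

There is one attempt and no reset: what is moved stays moved. The work goes in short steps, Python scripts to look and compute and a shell command to move; the robot and the scene stay as the last step left them, time stands still between calls to the robot, and variables do not carry over. Pictures are saved under pics/ and viewed, at most 10 in all, crops included, and the job is handed in when it is done.

```bash
mkdir -p pics; cat > h.py <<'E'
import numpy as np,cv2
from plant import ctrl
def save(s,n,crop=None,z=1):
    f=s["frame"]
    if crop: r0,r1,c0,c1=crop; f=f[r0:r1,c0:c1]
    f=cv2.resize(f,None,fx=z,fy=z,interpolation=cv2.INTER_CUBIC)
    cv2.imwrite(f"pics/{n}.png",f[:,:,::-1])
def proj(s,X):
    p=s["R"]@np.array(X)+np.array(s["t"]).ravel(); q=s["K"]@p; return (q[:2]/q[2]).round(1)
E
python3 - <<'E'
from h import *
for n in ("scene","side"):
    s=ctrl.snapshot(n); save(s,n+"1")
    for th in ("yellow_top","yellow_cartridge","blue_cartridge","green_cartridge","white_cartridge","mould"):
        print(n,th,[(np.round(d["location"],4).tolist(),round(d["p"],2),proj(s,d["location"]).tolist()) for d in ctrl.mark_of(s,th)[:3]])
o=ctrl.get_obs();print(o)
E
```

```text
scene yellow_top [([0.5996, 0.1511, 0.109], 0.48, [347.7, 234.6])]
scene yellow_cartridge [([0.596, 0.1557, 0.0472], 0.57, [346.4, 246.7])]
scene blue_cartridge [([0.5435, -0.0362, 0.0464], 0.85, [276.4, 242.9]), ([0.3461, 0.0554, 0.0004], 0.75, [293.3, 199.5]), ([0.5258, -0.2232, 0.0005], 0.66, [212.5, 257.7])]
scene green_cartridge [([0.51, 0.1424, 0.0478], 0.72, [333.7, 224.2]), ([0.604, 0.1542, 0.1128], 0.15, [349.4, 234.8])]
scene white_cartridge [([0.6338, -0.0259, 0.0468], 0.67, [286.2, 268.5])]
scene mould [([0.5649, 0.0571, 0.004], 0.65, [309.3, 252.3])]
side yellow_top [([0.5981, 0.1516, 0.1079], 0.51, [294.0, 167.0])]
side yellow_cartridge [([0.5944, 0.1544, 0.0438], 0.61, [292.2, 182.2])]
side blue_cartridge [([0.3463, 0.0599, -0.0012], 0.86, [220.5, 239.8]), ([0.5409, -0.0344, 0.0441], 0.7, [298.7, 235.8]), ([0.3344, -0.0925, -0.0034], 0.65, [232.3, 285.8])]
side green_cartridge [([0.5097, 0.1389, 0.047], 0.75, [266.4, 192.8])]
side white_cartridge [([0.6366, -0.0291, 0.0461], 0.72, [330.8, 224.1]), ([0.6094, 0.4031, -0.0024], 0.68, [269.3, 138.3])]
side mould [([0.5694, 0.0516, 0.0006], 0.78, [296.7, 219.7])]
{'clock': 0.7, 'joint_pos': array([ 8.32561649e+01,  2.05442315e+01,  6.82023656e-01, -8.26380846e-04,
       -7.01368872e+01, -1.65073782e+01]), 'qvel': array([-0.03188654,  0.03283722,  0.01195209, -0.06751664,  0.04267153,
       -0.00675929]), 'tau': array([ 2.18063091e-03, -5.82156122e+01,  2.93257821e+01,  7.00132370e+00,
        1.25790312e-02, -3.21465325e-05]), 'tool_pos': array([0.26646467, 0.62014311, 0.40468318]), 'orientation': array([-1.79999353e+02,  1.00230990e-03, -2.32514940e+01]), 'force': array([-0.11558029, -1.03453245,  0.26718834]), 'moment': array([-0.01243572, -0.00878756,  0.02275745]), 'gripper_force': 0.0, 'opening': 0.08775027291961861}
```

View pics/scene1.png

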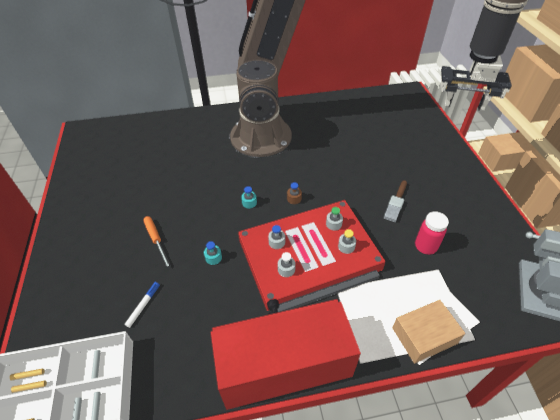

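View pics/side1.png

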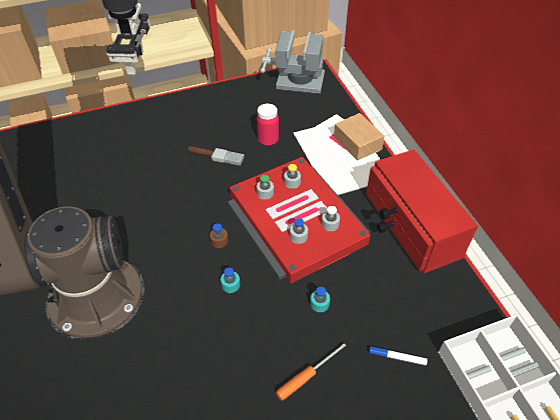

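```bash
python3 - <<'E'
from h import *
s=ctrl.snapshot("scene"); save(s,"crop1",(190,310,240,400),5)
E
```

```text
(no output)
```

View pics/crop1.png

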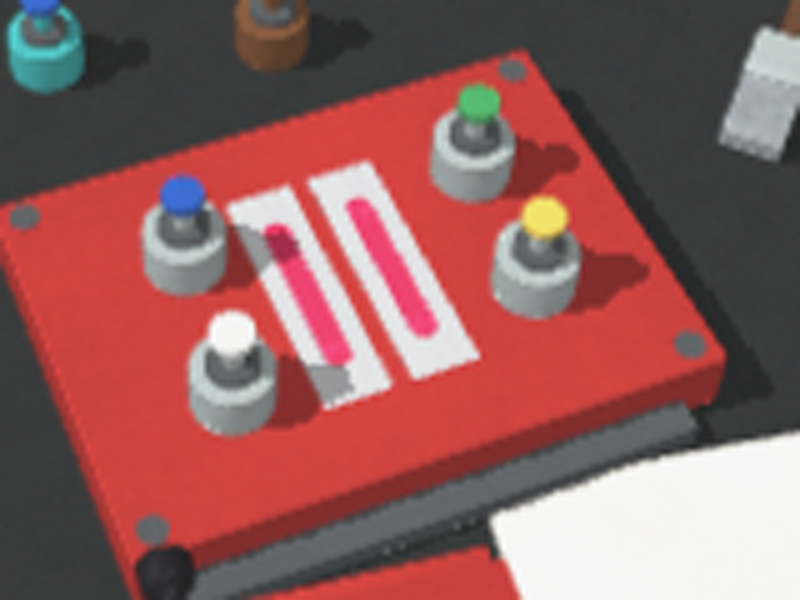

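The only yellow cap is at scene pixel (348,234). Its neighbours are green (335,212), blue (277,231) and white (287,258). The turquoise and brown look-alikes stand off the mould at (249,195), (213,252) and (294,192). The crop confirms yellow at about (0.599, 0.151, 0.109). I'm setting out high with the fingers closing.

```bash
python3 -m inch '[1,42,26,0,0,0,0, 1,84,52,0,0,0,0, 1,126,77,0,0,0,0, 1,168,103,0,0,0,0, 1,210,128,0,0,0,0]'
python3 -m inch '[1,42,26,0,0,0,0, 1,84,52,0,0,0,0, 1,126,77,0,0,0,0, 1,168,103,0,0,0,0, 1,210,128,0,0,0,0]'
python3 -m inch '[1,35,21,10,0,0,0, 1,70,43,25,0,0,0, 1,70,43,45,0,0,0, 1,70,43,45,0,0,0, 1,70,43,45,0,0,0]'
cat > m.py <<'E'
from h import *
import sys
o=ctrl.get_obs(); print(o["clock"],o["tool_pos"].round(4),o["orientation"].round(2),o["force"].round(2),o["opening"])
L=[]
for n in ("scene","side","wrist"):
    s=ctrl.snapshot(n); save(s,n+sys.argv[1])
    print(n,[(np.round(d["location"],4).tolist(),round(d["p"],2)) for d in ctrl.mark_of(s,"yellow_top")[:3]])
    f=s["frame"]; h=cv2.cvtColor(f,cv2.COLOR_RGB2HSV); m=cv2.inRange(h,(22,110,110),(36,255,255))
    k,_,st,c=cv2.connectedComponentsWithStats(m)
    print("  yellow blobs",[(st[i].tolist(),c[i].round(1).tolist()) for i in range(1,k) if st[i][4]>15])
    if n!="wrist":
        T=cv2.undistortPoints
        for i in range(1,k):
            if st[i][4]>15:
                d=s["R"].T@np.linalg.inv(s["K"])@np.append(c[i],1); C=-s["R"].T@np.ravel(s["t"])
                print("   blob at z=.107:",(C+d*(0.107-C[2])/d[2]).round(4))
    else: print(s["K"],s["R"],s["t"])
E
python3 m.py 2
```

```text
clock: 1.25
tool_pos: [0.4096, 0.4179, 0.405]
orientation: [-180.0, -0.0, -23.2]
force: [1.6, 1.5, -0.2]
opening: 0.053
gripper_force: 0.0
clock: 1.75
tool_pos: [0.5521, 0.2173, 0.4051]
orientation: [-180.0, -0.0, -23.2]
force: [0.6, 0.7, -0.8]
opening: 0.0129
gripper_force: 0.0
clock: 2.25
tool_pos: [0.5987, 0.1521, 0.3599]
orientation: [180.0, 0.0, -23.2]
force: [0.3, 0.7, 0.2]
opening: 0.0005
gripper_force: 0.0
2.25 [0.5987 0.1521 0.3599] [ 1.7996e+02  1.0000e-02 -2.3250e+01] [0.29 0.71 0.2 ] 0.0005245300362967107
scene [([0.5986, 0.1563, 0.108], 0.54)]
  yellow blobs [([345, 230, 8, 8, 55], [348.4, 233.5]), ([14, 370, 27, 7, 77], [27.4, 373.2]), ([12, 382, 31, 9, 92], [27.2, 385.8])]
   blob at z=.107: [0.5952 0.1547 0.107 ]
   blob at z=.107: [ 0.8212 -0.6215  0.107 ]
   blob at z=.107: [ 0.8485 -0.6162  0.107 ]
side [([0.5963, 0.1496, 0.1067], 0.5)]
  yellow blobs [([289, 164, 8, 8, 53], [292.2, 167.6])]
   blob at z=.107: [0.593  0.1521 0.107 ]
wrist [([0.5978, 0.1527, 0.1083], 0.84)]
  yellow blobs [([268, 205, 33, 31, 798], [283.8, 220.1])]
[[325.1922621    0.         282.6522297 ]
 [  0.         325.1922621  207.26440052]
 [  0.           0.           1.        ]] [[-0.39322471 -0.9194408  -0.00171562]
 [-0.87989416  0.3757688   0.29083342]
 [-0.26675943  0.11587245 -0.95677217]] [0.37670825 0.44653156 0.49144598]
```

```bash
python3 - <<'E'
import numpy as np
R=np.array([[-0.39322471,-0.9194408,-0.00171562],[-0.87989416,0.3757688,0.29083342],[-0.26675943,0.11587245,-0.95677217]]);t=np.array([0.37670825,0.44653156,0.49144598])
v=(np.array([283.8,220.1])-[282.65,207.26])/325.19; r=np.hypot(*v); d=R.T@np.append(v/r*np.sin(r),np.cos(r)); C=-R.T@t
for z in (.107,.1095): print(C+d*(z-C[2])/d[2])
E
```

```text
[0.5971515 0.1531737 0.107    ]
[0.59795261 0.1528366  0.1095    ]
```

View pics/wrist2.png

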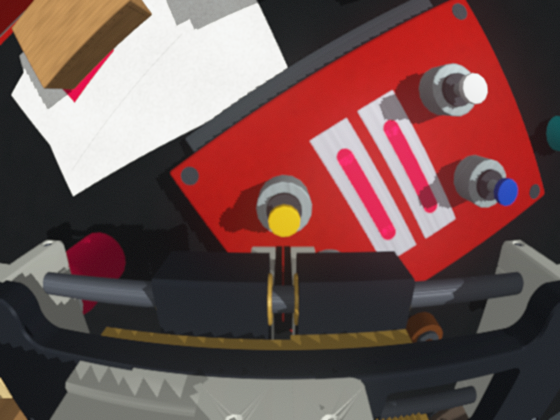

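The wrist view shows the closed fingertips at about (283,250), just over the yellow cap at (284,220). The wrist ray gives (0.598, 0.153), within 1 mm of the tool, so I'm descending to just above the cap.

```bash
python3 -m inch '[1,-1,0,20,0,0,0, 1,-1,0,40,0,0,0, 1,-1,0,55,0,0,0, 1,-1,0,65,0,0,0, 1,-1,0,65,0,0,0]'
python3 -m inch '[1,0,0,1,0,0,0, 1,0,0,2,0,0,0, 1,0,0,3,0,0,0, 1,0,0,3,0,0,0]'
python3 -m inch '[1,0,0,1,0,0,0, 1,0,0,2,0,0,0, 1,0,0,2,0,0,0]'
python3 -m inch '[1,0,0,1,0,0,0, 1,0,0,2,0,0,0, 1,0,0,2,0,0,0]'
```

```text
clock: 3.05
tool_pos: [0.5973, 0.1525, 0.2936]
orientation: [179.9, 0.1, -23.2]
force: [0.5, -0.0, -0.7]
opening: 0.0006
gripper_force: 0.0
clock: 3.45
tool_pos: [0.5978, 0.1524, 0.292]
orientation: [-180.0, -0.0, -23.2]
force: [0.4, 1.3, 0.0]
opening: 0.0006
gripper_force: 0.0
clock: 3.75
tool_pos: [0.5977, 0.1524, 0.2895]
orientation: [180.0, 0.0, -23.3]
force: [-0.2, 0.2, 0.2]
opening: 0.0008
gripper_force: 0.0
clock: 4.05
tool_pos: [0.5978, 0.1524, 0.2877]
orientation: [-180.0, -0.0, -23.2]
force: [-0.1, 0.6, 1.9]
opening: 0.0003
gripper_force: 1.0
```

```bash
python3 -m inch '[1,0,0,1,0,0,0, 1,0,0,2,0,0,0, 1,0,0,3,0,0,0, 1,0,0,3,0,0,0]'
python3 - <<'E'
from h import *
s=ctrl.snapshot("wrist");save(s,"w3",(150,290,190,375),4)
s=ctrl.snapshot("side");save(s,"s3",(130,230,240,340),5)
for _ in range(4):
    o=ctrl.get_obs();print(o["force"].round(2),o["tool_pos"].round(4)); ctrl.snapshot("scene")
E
```

```text
clock: 4.45
tool_pos: [0.5978, 0.1524, 0.2847]
orientation: [-180.0, -0.0, -23.2]
force: [-0.2, 0.1, 4.0]
opening: 0.0005
gripper_force: 1.9
[-0.95  0.2   4.  ] [0.5978 0.1524 0.2848]
[-1.07  0.56  3.26] [0.5978 0.1524 0.2848]
[-0.42 -0.06  4.26] [0.5978 0.1524 0.2848]
[-0.75 -0.9   3.65] [0.5978 0.1524 0.2848]
```

View pics/w3.png

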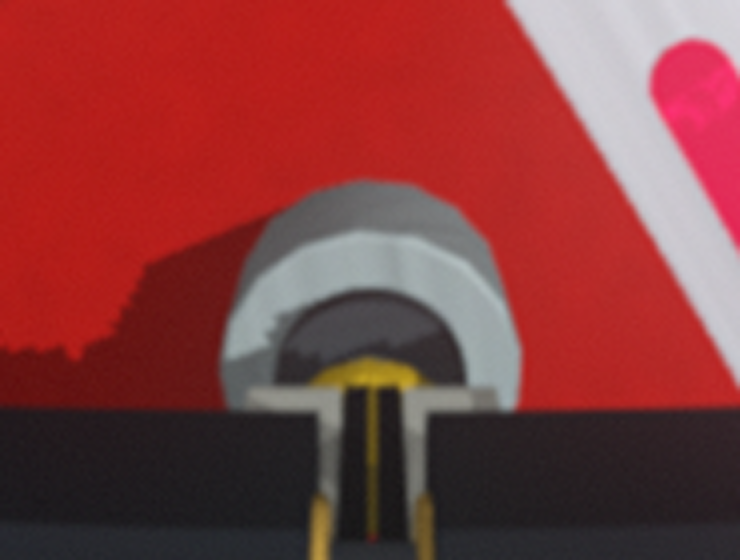

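View pics/s3.png

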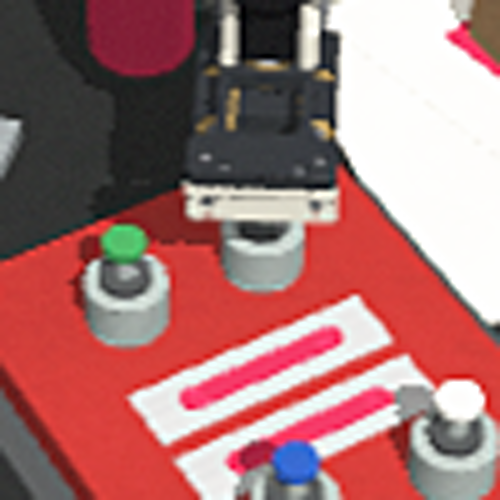

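The fingertips sit centred on the cap, and about 3.8 N means roughly 3.3 mm of travel. Going 4.5 mm further reaches about halfway (around 6.6 N), followed by the hold.

```bash
python3 -m inch '[1,0,0,1,0,0,0, 1,0,0,2,0,0,0, 1,0,0,3,0,0,0, 1,0,0,4,0,0,0, 1,0,0,4.5,0,0,0]'
python3 - <<'E'
from h import *
F=[]
for _ in range(6):
    ctrl.snapshot("scene");o=ctrl.get_obs();F.append(o["force"][2])
print(o["clock"],np.mean(F),o["tool_pos"].round(4))
E
```

```text
clock: 5.25
tool_pos: [0.5978, 0.1524, 0.2803]
orientation: [-180.0, -0.0, -23.2]
force: [-2.1, 0.0, 6.7]
opening: 0.0007
gripper_force: 3.2
5.55 5.71176338210699 [0.5978 0.1524 0.2804]
```

```bash
python3 -m inch '[1,0,0,0.6,0,0,0, 1,0,0,0.6,0,0,0, 1,0,0,0.6,0,0,0, 1,0,0,0.6,0,0,0, 1,0,0,0.6,0,0,0]'
python3 - <<'E'
from h import *
F=[]
for _ in range(8):
    ctrl.snapshot("scene");o=ctrl.get_obs();F.append(o["force"][2])
print(o["clock"],np.mean(F),o["tool_pos"].round(4))
E
python3 -m inch '[1,0,0,-2,0,0,0, 1,0,0,-4,0,0,0, 1,0,0,-6,0,0,0, 1,0,0,-8,0,0,0, 1,0,0,-10,0,0,0]'
python3 -m inch '[1,0,0,-4,0,0,0, 1,0,0,-12,0,0,0, 1,0,0,-30,0,0,0, 1,0,0,-60,0,0,0, 1,0,0,-90,0,0,0]'
python3 -m inch '[1,0,0,-20,0,0,0, 1,0,0,-40,0,0,0, 1,0,0,-40,0,0,0]'
python3 m.py 4
```

```text
clock: 6.05
tool_pos: [0.5978, 0.1524, 0.2799]
orientation: [-180.0, -0.0, -23.2]
force: [-1.5, 0.2, 6.0]
opening: 0.0005
gripper_force: 3.3
6.45 6.856384707887949 [0.5978 0.1524 0.2799]
clock: 6.95
tool_pos: [0.5977, 0.1524, 0.2893]
orientation: [180.0, 0.0, -23.3]
force: [-0.6, 0.0, 0.1]
opening: 0.0005
gripper_force: 0.0
clock: 7.45
tool_pos: [0.5975, 0.1523, 0.3805]
orientation: [179.9, 0.0, -23.3]
force: [1.5, -0.3, 0.0]
opening: 0.0005
gripper_force: 0.0
clock: 7.75
tool_pos: [0.5982, 0.1525, 0.4234]
orientation: [-179.8, -0.2, -23.2]
force: [-0.8, -0.2, 0.1]
opening: 0.0004
gripper_force: 0.0
7.75 [0.5982 0.1525 0.4234] [-179.77   -0.22  -23.23] [-0.79 -0.18  0.13] 0.00043085140203625726
scene [([0.6009, 0.1509, 0.1127], 0.55)]
  yellow blobs [([345, 230, 8, 8, 55], [348.4, 233.5]), ([14, 370, 27, 7, 73], [27.4, 373.2]), ([12, 382, 31, 8, 88], [27.3, 385.7])]
   blob at z=.107: [0.5952 0.1547 0.107 ]
   blob at z=.107: [ 0.8212 -0.6215  0.107 ]
   blob at z=.107: [ 0.8483 -0.6161  0.107 ]
side [([0.6, 0.1487, 0.1089], 0.49)]
  yellow blobs [([289, 164, 8, 8, 53], [292.2, 167.6])]
   blob at z=.107: [0.593  0.1521 0.107 ]
wrist [([0.5977, 0.1516, 0.1063], 0.71)]
  yellow blobs [([269, 186, 27, 26, 553], [281.8, 198.4]), ([268, 298, 3, 10, 17], [268.9, 302.1])]
[[325.1922621    0.         282.6522297 ]
 [  0.         325.1922621  207.26440052]
 [  0.           0.           1.        ]] [[-3.94745699e-01 -9.18790166e-01  6.80513839e-04]
 [-8.78361669e-01  3.77593229e-01  2.93094066e-01]
 [-2.69548903e-01  1.15099885e-01 -9.56083367e-01]] [0.37557257 0.42683133 0.54801597]
```

View pics/wrist4.png

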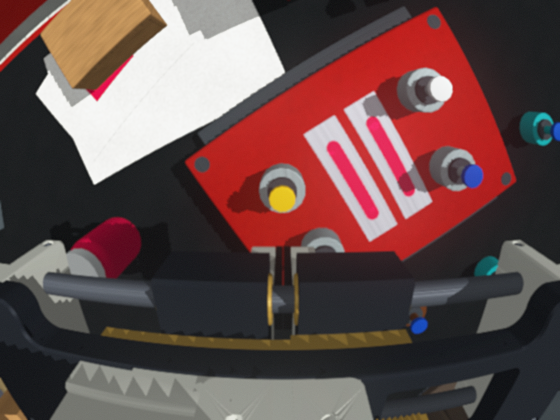

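The cap is back up at scene (348.4, 233.5) and side (292.2, 167.6), the same pixels as before the press. The cartridge hasn't moved and the hand is clear, so I'm handing in.

```bash
python3 -c "
from plant import ctrl
print(ctrl.close_job())"
```

```text
the job is handed in; nothing more can be done
None
```

I pressed the yellow ejector about 8 mm (about 6.9 N), held it there for about 1.2 s, and it sprang back fully; the cartridge did not shift, the hand is withdrawn and the job is handed in.

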